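# Show the best-before code under a spice jar to the label camera

## Task

Take the green-capped spice jar out of the rack and hold it up, cap uppermost, with its underside facing squarely into the label camera, centred on the lens and 10 cm in front of it, so that the code on its base can be read. Do not touch the camera or disturb the other things; finish still holding the jar steady there in the air.

Things in the scene. Friction and masses are not known exactly. Their poses are not given: they have to be found in the camera images.
- jar_green_center (a point): centre (half-way up, 50 mm above its underside) of the green-capped glass spice jar, the one to show: round, 42 mm across from the base to the cap's top, 99 mm tall; its cap is the top 21 mm. z axis up along the jar from base to cap. Weighs 0.08 to 0.15 kg. It stands loose in one of the rack's three pockets
- jar_green_base (a point): centre of the green-capped jar's underside, 50 mm below its centre; z axis as the jar's, base to cap
- jar_green: the same green-capped jar; origin at the centre of its underside, z axis base to cap
- rack: fixed wooden spice rack, an open-topped tray 66 mm (its x) by 276 mm (its y, along the row) and 34 mm high, floor and walls 6 mm thick, with three pockets side by side at y = -90, 0 and +90 mm, each about 54 by 84 mm inside; one jar stands in each, in any order, within 5 mm of the pocket's middle. Origin at the centre of its underside, on the worktop
- jar_white_center (a point): centre (half-way up, 50 mm above its underside) of the white-capped glass spice jar, round, about 43 mm across and 99 mm tall, its z axis up along the jar; a bystander that stays in its pocket
- jar_red_center (a point): centre (half-way up, 50 mm above its underside) of the red-capped glass spice jar, round, about 46 mm across and 99 mm tall, its z axis up along the jar; a bystander that stays in its pocket
- stand: fixed stand of the label camera: a round dark foot 88 mm across and 12 mm high with two short upright arms (74 mm over their knobs, 87 mm high) that carry the camera; origin at the foot's centre on the worktop; its -x side is the side the camera looks to, roughly towards the robot
- camera_head: the label camera itself, a white box 54 x 50 x 36 mm with a silver ring and a black lens barrel 34 mm across, fixed on the stand. Origin at the centre of the lens's front face, 100 mm above the worktop directly above the foot's centre. Its z axis is the line of sight, pointing out of the lens: 55 degrees above the horizontal, towards the stand's -x side
- view_spot (a point): the point in the air 100 mm straight out in front of the lens along its line of sight, where the centre of the jar's underside belongs; axes as the camera's, z pointing away from the lens: the jar's own z axis (base to cap) shall point the same way
- butter: packet of butter, 73 x 102 x 37 mm, lying on the worktop in front of the camera; a bystander. Origin at the centre of its underside
- shaker: pepper shaker with grey top, 44 mm across, 90 mm tall, standing to the left of the rack; a bystander. Origin at the centre of its underside

How it is judged:
On the way:
1. the green-capped jar is lifted clear out of the rack in the fingers (height (world z) of jar_green_base above 0.06 m and contact force between the fingers and jar_green above 0.5 N), for 0.2 s.
At the end, for the whole second after the job is handed in: The fingers hold the green-capped jar in the air, still, touching nothing else: centre of its underside within 25 mm of the point 100 mm in front of the lens, axis within 0.2 rad of the line of sight, base to the lens, cap uppermost. The other two jars stand upright in the rack (distance between jar_green_base and view_spot below 0.025 m and angle between the z axis of jar_green_base and the z axis of camera_head, either way round below 0.2 rad and angle between jar_green_base's own z axis and vertical below 1.2 rad and height (world z) of jar_green_base above 0.12 m and linear speed of jar_green below 0.02 m/s and angular speed of jar_green below 0.15 rad/s and contact force between the fingers and jar_green above 0.5 N and contact force between jar_green and stand below 0.1 N and contact force between jar_green and rack below 0.1 N and angle between each of jar_white_center, jar_red_center's own z axis and vertical below 0.2 rad); the arm keeps its last pose, push and grip.
It fails at once if the camera or its stand is touched (contact force between stand and anything else above 1 N).
It fails at once if another spice jar is shoved, tipped or lifted (distance of any of jar_white_center, jar_red_center from where it was at the start of the episode above 0.025 m).
It fails at once if the butter or the shaker is disturbed (distance of any of butter, shaker from where it was at the start of the episode above 0.02 m).
It also fails if it takes over 38 s, if anything falls off the work surface, if the arm or the gripper's body presses on something with over 40 N, if the wrist force passes 120 N, or if a joint passes its speed limit or range.

## Robot

A 6-joint arm with a two-finger parallel gripper is mounted at the origin on a cart in front of the work surface, level with it; the furniture and walls round the work are solid. World frame = base frame: x ahead of the robot, y to its left, z up, the work surface at z = 0. Lengths are in m, angles in rad, forces in N, time in s.
With the tool pointing down it reaches from about 0.275 to 0.85 m from the base axis. Payload 19 kg.
Tool frame: the origin (TCP) lies at the centre of the arm's flange, where the gripper is bolted on; the fingertips stand 173 mm ahead of it and the grasp point (between the pads) lies 155 mm ahead of it (bot.finger_overhang is the distance from the TCP to the fingertips, in m); z points along the fingers, y is the line along which they close (so a half turn about z gives the same grasp; the last joint's range is limited). The gripper opens to 85 mm and grips with 20 to 120 N. Pads are 22 mm wide; open, the fingers measure 114 mm over their backs; the gripper's body (76 mm by 85 mm) begins 54 mm behind the grasp point. The pads swing forward as they close: fully open they stand 13 mm farther back than shut.
Start: joints at [-1.398, 0.15, 1.437, -0, 1.554, -0.134], TCP at [0.174, -0.548, 0.405] pointing down, gripper open.
Joint ranges: [-2.8, 2.8], [-0.68, 2.1], [0.12, 2.68], [-1.39, 4.53], [0.16, 2.79], [-2.81, 2.81]. Speed limits (rad/s): [1.89, 1.89, 2.22, 3.01, 3.01, 3.01].

## Interface

Orientations are given as a unit quaternion [w, x, y, z].
In Python, from plant import bot gives the robot as it stands.
- The arm moves only by the tool arm_command, never from a script. Its argument "targets" is a list of rows, each an object of numbers: "x", "y", "z": the shift along the world's x, y, z in cm; "roll": the turn about the world's z in degrees; "fingers": the opening, from 0 (shut) to 1 (fully open). In form: [{"x": .., "y": .., "z": .., "roll": .., "fingers": ..}, ...]. A call has exactly 5 rows; each row is the pose to reach, as a shift and turn from the pose commanded when the call began; what a row does not reach only later rows make up. A row lasts 1/8 s, in which the tool goes at most 62.5 mm and 10.7 degrees, less where a joint would pass 70% of its speed; a pose out of reach is approached as far as the arm can. A call with a gripper value outside its range is refused whole. The fingers move at their own pace and stop on an object; "newtons" is the grip in N (left out, the last holds). Time passes only in rows, so rows that repeat a pose let the fingers close, or fill a call up. It gives the time, the measured TCP pose, the force, the opening and the grip force at its end, in the units of the state.
- bot.read_state(): the state, without advancing time (a new reading comes with each control period).
- bot.capture(name): name is "side" or "top" or "wrist"; returns a dict with "image" (400x640x3 uint8, red, green, blue), "range_z" (400x640 float32, m along the optical axis (not along the pixel's ray), 0 where there is no reading), "K" (3x3 intrinsics, pixels), "distortion" ([k1, k2, p1, p2, k3] as OpenCV has them; the pictures are not rectified), "eye" and "orientation" of the camera in the world. Camera axes: x right, y up, looking along -z (the intrinsics and any distortion apply to the point x, -y, -z); pixel columns grow to the right and rows downward; lengths in m; the calibration is good to about 2 mm. A picture is of the moment at which its call begins.
- bot.hand_in(): hands the job in; it is judged then, once.
The state is a dict: "time": time; "joints": joint angles; "joint_velocities": joint speeds; "joint_torque": joint torques, N m; "tool_pos": TCP position; "tcp_rot": TCP orientation; "force": force on the tool from outside, world axes, zero at the start; "torque": the same for the moment, N m; "width": opening from 0.0 (shut) to 1.0 (fully open); "grasp_force": force on a finger pad.
Only numpy, scipy, OpenCV 4.12 (cv2) and the standard library are available. Lean on these libraries where they do the work, as an engineer would, in place of code of your own. Each camera call takes 0.05 s, during which the arm holds its last target. There are 200 camera calls.

## Working session

There is one attempt and no reset: what is moved stays moved. The work goes in short steps, Python scripts to look and compute and a tool call to move; the robot and the scene stay as the last step left them, time stands still between calls to the robot, and variables do not carry over. Pictures are saved under pics/ and viewed, at most 10 in all, crops included, and the job is handed in when it is done.

Besides the shell and the picture viewer there is one more tool, called after "Request:" as a command line: name --argument value ..., lists and objects as JSON in quotes. arm_command: Moves the arm, as the interface text tells. Its arguments: {"type":"object","properties":{"targets":{"type":"array","items":{"type":"object","properties":{"x":{"type":"number"},"y":{"type":"number"},"z":{"type":"number"},"roll":{"type":"number"},"fingers":{"type":"number"}}}},"newtons":{"type":"number"}},"required":["targets"]}

```bash
mkdir -p pics
cat > h.py <<'E'
import numpy as np, cv2
from scipy.spatial.transform import Rotation as R
from plant import bot
def rot(q): return R.from_quat([q[1],q[2],q[3],q[0]]).as_matrix()
def cloud(c):
    h,w=c["range_z"].shape; u,v=np.meshgrid(np.arange(w),np.arange(h))
    n=cv2.undistortPoints(np.stack([u,v],-1).reshape(-1,1,2).astype(np.float64),np.array(c["K"]),np.array(c["distortion"])).reshape(h,w,2)
    z=c["range_z"]; p=np.stack([n[...,0]*z,-n[...,1]*z,-z],-1)
    return p@rot(c["orientation"]).T+np.array(c["eye"])
def save(c,name): cv2.imwrite(f"pics/{name}.png",c["image"][...,::-1])
E
python3 - <<'E'
from h import *
s,t=bot.capture("side"),bot.capture("top")
for n,c in (("side",s),("top",t)):
    print(n,c["eye"],c["orientation"],c["distortion"]); np.savez(n,**c)
cv2.imwrite("pics/a.png",cv2.resize(np.vstack([s["image"],t["image"]])[...,::-1],(480,600),interpolation=cv2.INTER_AREA)) if 0 else (save(s,"s0"),save(t,"t0"))
E
```

```text
side [ 0.45785447 -0.81061148  0.56843923] [ 0.84374968  0.53654342 -0.0134748  -0.00510459] [-0.0761899  0.         0.         0.         0.       ]
top [0.40677779 0.18975958 0.99649426] [-0.7013817  -0.03747182  0.03251523  0.71105719] [-0.0224577  0.         0.         0.         0.       ]
```

View pics/s0.png

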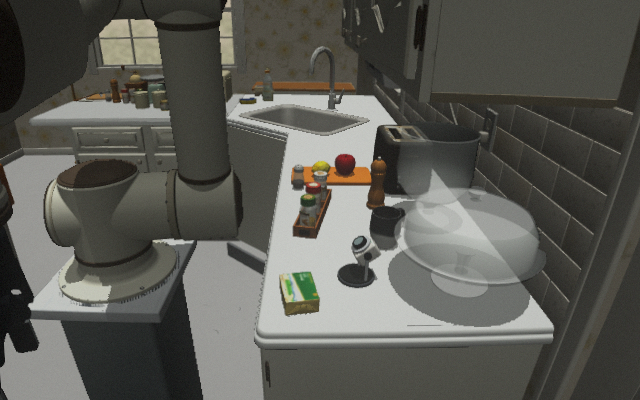

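View pics/t0.png

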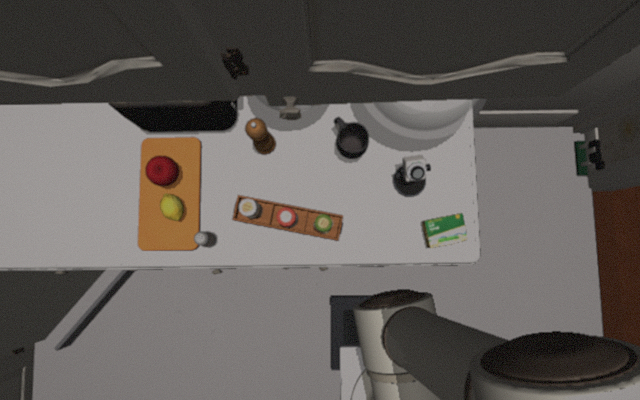

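The side view shows the rack at about (312,212) with the green jar nearest, the camera stand at (360,262) and the butter at (299,291). In the top view the green cap is at (323,222), red at (286,215), white at (249,208), the label camera at (415,170) and the butter at (445,230).

Run:
```python
from h import *
t=dict(np.load("top.npz")); s=dict(np.load("side.npz"))
P=cloud(t); I=t["image"]
print("table z",np.median(P[240:255,370:410,2]))
for n,(u,v) in dict(green=(323,222),red=(286,215),white=(249,208)).items():
    w=P[v-16:v+17,u-16:u+17].reshape(-1,3); m=(w[:,2]>.094)&(w[:,2]<.125); q=w[m]
    (x,y),r=cv2.minEnclosingCircle((q[:,:2]*1000).astype(np.float32)); print(n,m.sum(),q.mean(0),"circ",x,y,r, np.median(q[:,2]))
# rack: brown pixels, height 25-45mm
w=P[190:245,225:350].reshape(-1,3); c=I[190:245,225:350].reshape(-1,3).astype(int)
m=(w[:,2]>.024)&(w[:,2]<.044)&(c[:,0]>c[:,2]+30); print("rack",cv2.minAreaRect((w[m][:,:2]*1000).astype(np.float32)))
# camera and foot
v0,v1,u0,u1=140,205,380,440
w=P[v0:v1,u0:u1].reshape(-1,3); c=I[v0:v1,u0:u1].reshape(-1,3).astype(int)
m=(w[:,2]>.006)&(w[:,2]<.02)&(c.sum(1)<200); print("foot",m.sum(),cv2.minEnclosingCircle((w[m][:,:2]*1000).astype(np.float32)),w[m].mean(0))
m=w[:,2]>.06; print("head",m.sum(),w[m].mean(0),w[m].min(0),w[m].max(0))
cv2.imwrite("pics/z.png",cv2.resize(np.hstack([I[140:205,380:440],s["image"][225:290,330:390]]),None,fx=6,fy=6,interpolation=cv2.INTER_CUBIC)[...,::-1])
Q=cloud(s); J=s["image"].astype(int)
w=Q[260:292,325:385].reshape(-1,3); c=J[260:292,325:385].reshape(-1,3)
m=(w[:,2]>.006)&(w[:,2]<.02)&(c.sum(1)<250); print("foot side",m.sum(),cv2.minEnclosingCircle((w[m][:,:2]*1000).astype(np.float32)))
w=P[210:250,420:470].reshape(-1,3); m=w[:,2]>.025; print("butter",cv2.minAreaRect((w[m][:,:2]*1000).astype(np.float32)))
```

```text
table z -0.0010877998227425412
green 240 [0.45896468 0.19895167 0.10307546] circ 458.9401550292969 199.1654052734375 20.608301162719727 0.10315252234508732
red 284 [0.47442131 0.28643929 0.10291891] circ 474.9819030761719 286.8560485839844 22.48232650756836 0.10306305381652603
white 262 [0.49791386 0.37631279 0.10397735] circ 498.194580078125 377.2818908691406 21.178802490234375 0.10427681383763959
rack ((477.52996826171875, 289.45770263671875), (276.6927185058594, 64.69549560546875), 78.1983413696289)
foot 421 ((572.5292358398438, -27.81340217590332), 41.24781799316406) [ 0.55873045 -0.02388447  0.01064647]
head 626 [ 0.58241099 -0.01506628  0.12279814] [ 0.40677779 -0.06457858  0.06269529] [0.62334856 0.18975958 0.99649426]
foot side 588 ((572.925048828125, -34.67979431152344), 43.29829406738281)
butter ((417.5948791503906, 12.873931884765625), (72.86044311523438, 352.2467041015625), 9.865324020385742)
```

View pics/z.png

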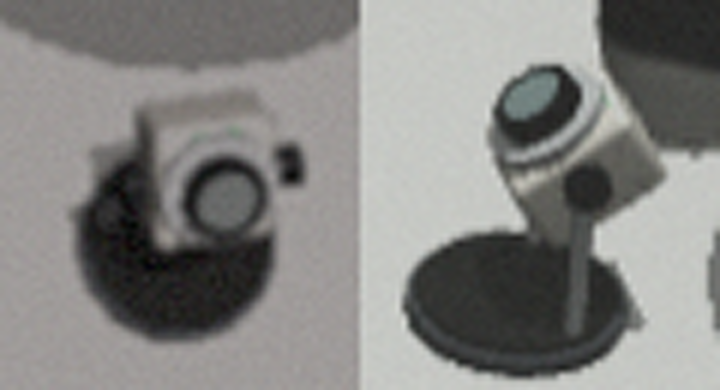

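The crop (6×) shows the lens centre at about pixel (418,173) in the top view and (360,241) in the side view. The head looks toward the robot and slightly to −y.

Run:
```python
from h import *
t=dict(np.load("top.npz")); s=dict(np.load("side.npz"))
def ray(c,u,v):
    n=cv2.undistortPoints(np.array([[[u,v]]],float),c["K"],c["distortion"]).ravel()
    d=rot(c["orientation"])@[n[0],-n[1],-1]; return c["eye"],d/np.linalg.norm(d)
for c,u,v in ((t,417.5,172.5),(s,359.8,240.5)):
    o,d=ray(c,u,v); print("lens ray at z=.1",o+d*(.1-o[2])/d[2])
    P=cloud(c); r=int(round(v)),int(round(u)); print("depth pt",np.median(P[r[0]-1:r[0]+2,r[1]-1:r[1]+2].reshape(-1,3),0))
# planes: RANSAC on head points, both views
C=np.array([.572,-.032,.1])
H=np.vstack([p[(np.linalg.norm(p-C,axis=1)<.07)&(p[:,2]>.045)] for p in (cloud(t).reshape(-1,3),cloud(s).reshape(-1,3))])
rng=np.random.default_rng(0); print(len(H))
for k in range(4):
    best=None
    for i in range(3000):
        a=H[rng.choice(len(H),3,False)]; n=np.cross(a[1]-a[0],a[2]-a[0]); l=np.linalg.norm(n)
        if l<1e-5: continue
        m=abs((H-a[0])@(n/l))<.002
        if best is None or m.sum()>best.sum(): best=m
    q=H[best]; c=q.mean(0); n=np.linalg.svd(q-c)[2][2]; n*=np.sign(n[2])
    print(best.sum(),"c",c.round(4),"n",n.round(3),"elev",np.degrees(np.arcsin(n[2])).round(1),"az",np.degrees(np.arctan2(n[1],n[0])).round(1)); H=H[~best]
```

```text
lens ray at z=.1 [ 0.57470616 -0.02864459  0.1       ]
depth pt [ 0.57604313 -0.0300724   0.09922932]
lens ray at z=.1 [ 0.57750325 -0.02992911  0.1       ]
depth pt [ 0.57768725 -0.03186869  0.10236669]
1250
237 c [ 0.5869 -0.0429  0.0951] n [-0.194 -0.539  0.819] elev 55.0 az -109.8
181 c [ 0.5941 -0.0524  0.0746] n [ 0.112 -0.993  0.019] elev 1.1 az -83.5
176 c [ 0.588  -0.0262  0.0981] n [-0.058 -0.03   0.998] elev 86.3 az -153.0
117 c [ 0.6135 -0.0248  0.0884] n [0.796 0.089 0.599] elev 36.8 az 6.4
```

Run:
```python
from h import *
s=bot.read_state(); M=rot(s["tcp_rot"]); print(s["tool_pos"],M.round(3),s["joints"],s["time"],"y az",np.degrees(np.arctan2(M[1,1],M[0,1])))
```

```text
[ 0.1736358  -0.54811006  0.40417111] [[ 0.953  0.302 -0.   ]
 [ 0.302 -0.953  0.001]
 [ 0.    -0.001 -1.   ]] [-1.39798232e+00  1.50893344e-01  1.43794471e+00 -5.88012875e-06
  1.55382614e+00 -1.34009421e-01] 0.1 y az -72.42030242456968
```

Request:
arm_command --targets '[{"x":2,"y":5.4,"z":0,"roll":0,"fingers":0.75},{"x":4,"y":10.8,"z":0,"roll":0,"fingers":0.75},{"x":6,"y":16.2,"z":0,"roll":0,"fingers":0.75},{"x":8,"y":21.6,"z":0,"roll":0,"fingers":0.75},{"x":10,"y":27,"z":0,"roll":0,"fingers":0.75}]' --newtons 20

```text
time: 0.72
tool_pos: [0.2738, -0.2764, 0.4045]
tcp_rot: [-0.0, 0.988, 0.153, 0.0]
force: [1.1, 0.3, 0.3]
width: 0.75
grasp_force: 0.0
```

Request:
arm_command --targets '[{"x":2,"y":5.4,"z":0,"roll":-3,"fingers":0.75},{"x":4,"y":10.8,"z":0,"roll":-6,"fingers":0.75},{"x":6,"y":16.2,"z":0,"roll":-9,"fingers":0.75},{"x":8,"y":21.6,"z":0,"roll":-12,"fingers":0.75},{"x":10,"y":27,"z":0,"roll":-15,"fingers":0.75}]'

```text
time: 1.35
tool_pos: [0.3737, -0.0062, 0.4048]
tcp_rot: [0.0, 1.0, 0.022, 0.0]
force: [1.9, -1.3, -0.4]
width: 0.749
grasp_force: 0.0
```

Request:
arm_command --targets '[{"x":2,"y":5,"z":0,"roll":-3,"fingers":0.75},{"x":4,"y":10,"z":0,"roll":-7,"fingers":0.75},{"x":6,"y":15,"z":0,"roll":-11,"fingers":0.75},{"x":8.5,"y":20.5,"z":0,"roll":-14.6,"fingers":0.75},{"x":8.5,"y":20.5,"z":0,"roll":-14.6,"fingers":0.75}]'

```text
time: 1.98
tool_pos: [0.4593, 0.1998, 0.4035]
tcp_rot: [0.0, 0.995, -0.103, -0.001]
force: [-0.9, -0.1, -0.5]
width: 0.75
grasp_force: 0.0
```

Run:
```python
from h import *
s=bot.read_state(); M=rot(s["tcp_rot"]); print(s["tool_pos"],"y az",np.degrees(np.arctan2(M[1,1],M[0,1])),s["joints"])
c=bot.capture("wrist"); save(c,"w1"); P=cloud(c)
I=cv2.cvtColor(c["image"],cv2.COLOR_RGB2HSV); m=(I[...,0]>35)&(I[...,0]<90)&(I[...,1]>90)&(P[...,2]>.09)&(P[...,2]<.12)
q=P[m]; print(m.sum(),q.mean(0) if m.any() else 0, cv2.minEnclosingCircle((q[:,:2]*1000).astype(np.float32)) if m.any() else 0)
```

```text
[0.45932466 0.19978477 0.40347844] y az -101.86503275255578 [ 2.56155004e-01 -3.94218038e-03  1.60507502e+00  6.05430185e-04
  1.54234133e+00  2.03401772e+00]
933 [0.46479978 0.19524517 0.10439533] ((511.9034423828125, 99.75439453125), 129.04371643066406)
```

View pics/w1.png

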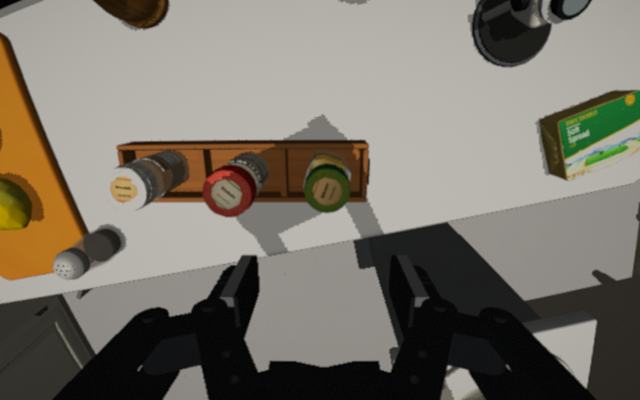

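The wrist view shows the green jar at (327,185), rack row horizontal in the image, and the open fingers below with a clear way down.

Run:
```python
from h import *
c=bot.capture("wrist"); P=cloud(c)
w=P[155:216,298:356].reshape(-1,3); q=w[(w[:,2]>.098)&(w[:,2]<.112)]
print(len(q),q.mean(0),cv2.minEnclosingCircle((q[:,:2]*1000).astype(np.float32)))
```

```text
1688 [0.46155109 0.19655365 0.10555519] ((460.48480224609375, 196.86119079589844), 20.840831756591797)
```

Request:
arm_command --targets '[{"x":0,"y":0,"z":-2,"roll":0,"fingers":0.75},{"x":0,"y":0,"z":-4,"roll":0,"fingers":0.75},{"x":0,"y":0,"z":-6,"roll":0,"fingers":0.75},{"x":0,"y":0,"z":-7,"roll":0,"fingers":0.75},{"x":0,"y":0,"z":-8,"roll":0,"fingers":0.75}]'

```text
time: 2.7
tool_pos: [0.4586, 0.1962, 0.3248]
tcp_rot: [-0.0, 0.994, -0.105, 0.0]
force: [0.1, 0.2, -0.5]
width: 0.754
grasp_force: 0.0
```

Request:
arm_command --targets '[{"x":0.1,"y":0.1,"z":-2,"roll":0,"fingers":0.75},{"x":0.1,"y":0.1,"z":-4.5,"roll":0,"fingers":0.75},{"x":0.1,"y":0.1,"z":-7,"roll":0,"fingers":0.75},{"x":0.1,"y":0.1,"z":-8.5,"roll":0,"fingers":0.75},{"x":0.1,"y":0.1,"z":-9.3,"roll":0,"fingers":0.75}]'

```text
time: 3.32
tool_pos: [0.4597, 0.1977, 0.2313]
tcp_rot: [-0.0, 0.994, -0.105, -0.0]
force: [-0.4, 0.6, 0.2]
width: 0.749
grasp_force: 0.0
```

Request:
arm_command --targets '[{"x":0,"y":0,"z":0,"roll":0,"fingers":0.2},{"x":0,"y":0,"z":0,"roll":0,"fingers":0.2},{"x":0,"y":0,"z":0,"roll":0,"fingers":0.2},{"x":0,"y":0,"z":0,"roll":0,"fingers":0.2},{"x":0,"y":0,"z":0,"roll":0,"fingers":0.2}]' --newtons 20

```text
time: 3.95
tool_pos: [0.4598, 0.1979, 0.232]
tcp_rot: [-0.0, 0.995, -0.105, 0.0]
force: [0.4, -0.2, 3.0]
width: 0.521
grasp_force: 20.9
```

Request:
arm_command --targets '[{"x":0,"y":0,"z":0.5,"roll":0,"fingers":0.2},{"x":0,"y":0,"z":1.0,"roll":0,"fingers":0.2},{"x":-0.3,"y":0.06,"z":1.0,"roll":0,"fingers":0.2},{"x":-0.6,"y":0.12,"z":1.0,"roll":0,"fingers":0.2},{"x":-1.0,"y":0.2,"z":1.0,"roll":0,"fingers":0.2}]'

```text
time: 4.58
tool_pos: [0.4496, 0.1999, 0.2418]
tcp_rot: [-0.0, 0.994, -0.105, 0.001]
force: [2.7, -0.5, 0.6]
width: 0.516
grasp_force: 20.1
```

Request:
arm_command --targets '[{"x":-0.3,"y":0.06,"z":0,"roll":0,"fingers":0.2},{"x":-0.6,"y":0.12,"z":0,"roll":0,"fingers":0.2},{"x":-0.9,"y":0.19,"z":0,"roll":0,"fingers":0.2},{"x":-1.2,"y":0.25,"z":0,"roll":0,"fingers":0.2},{"x":-1.5,"y":0.32,"z":0,"roll":0,"fingers":0.2}]'

```text
time: 5.2
tool_pos: [0.4345, 0.2032, 0.2417]
tcp_rot: [-0.0, 0.994, -0.105, 0.0]
force: [4.3, 1.8, 0.2]
width: 0.51
grasp_force: 20.1
```

Run:
```python
from h import *
c=bot.capture("side"); d=bot.capture("wrist")
cv2.imwrite("pics/b.png",np.hstack([cv2.resize(c["image"][150:250,260:360],(400,400)),cv2.resize(d["image"][:, 120:520],(400,400))])[...,::-1])
```

```text
(no output)
```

View pics/b.png

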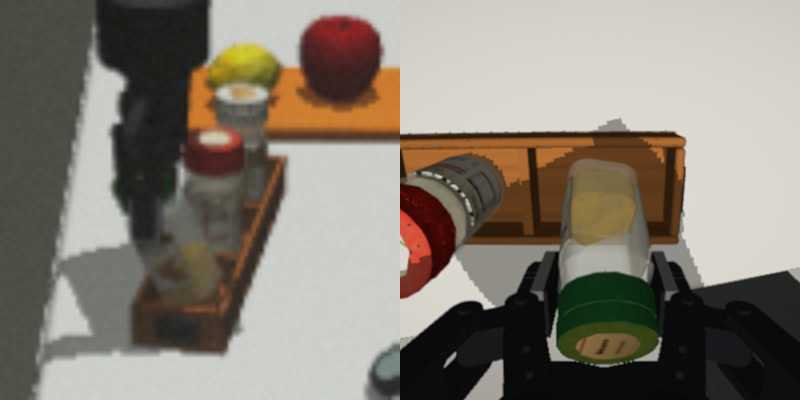

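The jar pivots in the pads as planned: it leans about 20° to the robot side (left crop around (180,250)). I'll carry on to 35°.

Request:
arm_command --targets '[{"x":-0.3,"y":0.06,"z":0,"roll":0,"fingers":0.2},{"x":-0.6,"y":0.12,"z":0,"roll":0,"fingers":0.2},{"x":-0.9,"y":0.19,"z":0,"roll":0,"fingers":0.2},{"x":-1.2,"y":0.25,"z":0,"roll":0,"fingers":0.2},{"x":-1.5,"y":0.32,"z":0,"roll":0,"fingers":0.2}]'

```text
time: 5.92
tool_pos: [0.4194, 0.2063, 0.2416]
tcp_rot: [-0.0, 0.995, -0.105, -0.0]
force: [2.9, -0.1, 0.0]
width: 0.479
grasp_force: 20.2
```

Request:
arm_command --targets '[{"x":-0.1,"y":0.02,"z":0,"roll":0,"fingers":0.2},{"x":-0.1,"y":0.02,"z":0,"roll":0,"fingers":0.2},{"x":-0.1,"y":0.02,"z":0,"roll":0,"fingers":0.2},{"x":-0.1,"y":0.02,"z":0,"roll":0,"fingers":0.2},{"x":-0.1,"y":0.02,"z":0,"roll":0,"fingers":0.2}]' --newtons 60

```text
time: 6.55
tool_pos: [0.4188, 0.2064, 0.2419]
tcp_rot: [-0.0, 0.995, -0.105, 0.0]
force: [4.4, -2.2, 0.6]
width: 0.471
grasp_force: 60.6
```

Request:
arm_command --targets '[{"x":0,"y":0,"z":1,"roll":0,"fingers":0.2},{"x":0,"y":0,"z":3,"roll":0,"fingers":0.2},{"x":0,"y":0,"z":6,"roll":0,"fingers":0.2},{"x":0,"y":0,"z":10,"roll":0,"fingers":0.2},{"x":0,"y":0,"z":14,"roll":0,"fingers":0.2}]'

```text
time: 7.18
tool_pos: [0.4181, 0.2064, 0.3832]
tcp_rot: [-0.0, 0.995, -0.105, -0.001]
force: [0.6, 0.3, -0.8]
width: 0.467
grasp_force: 60.7
```

```bash
cat > jar.py <<'E'
from h import *
from scipy.optimize import least_squares
st=bot.read_state(); T=np.array(st["tool_pos"]); M=rot(st["tcp_rot"])
ims=[]
caps=[]
for n in ("side","wrist","top"):
    c=bot.capture(n); P=cloud(c); ims.append(c["image"])
    H=cv2.cvtColor(c["image"],cv2.COLOR_RGB2HSV)
    G=T+M@[0,0,.152]
    near=(np.linalg.norm(P-G,axis=2)<.13)
    g=near&(H[...,0]>35)&(H[...,0]<85)&(H[...,1]>90)
    L=(P-T)@M   # tool frame
    # body: between the pads, not dark, ahead
    b=near&(H[...,2]>60)&(abs(L[...,1])<.03)&(abs(L[...,0])<.12)&(L[...,2]>.10)&(L[...,2]<.27)
    np.savez("o_"+n,L=L[b],g=L[g]); print(n,g.sum(),b.sum(),L[g].mean(0) if g.any() else "")
cv2.imwrite("pics/j.png",np.hstack([cv2.resize(ims[0][130:250,240:360],(400,400)),cv2.resize(ims[1][:,120:520],(400,400))])[...,::-1])
E
python3 jar.py
```

```text
side 2 412 [-0.0219731   0.0196206   0.13736469]
wrist 6003 12904 [ 0.00233086 -0.00053859  0.12335443]
top 0 0
```

View pics/j.png

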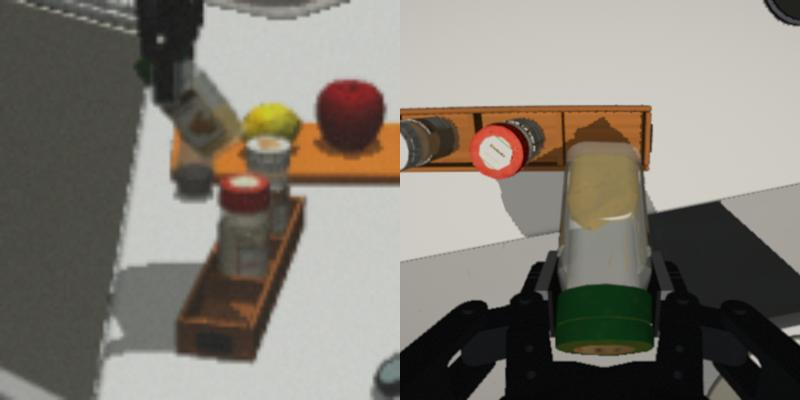

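The jar is out of the rack and leans about 35°, cap to the robot side, base up-right in the side crop at (225,140). Now to measure its axis in the tool frame.

```bash
cat > fit.py <<'E'
from h import *
from scipy.optimize import least_squares
A=np.load("o_wrist.npz"); L=np.vstack([A["L"]])[::5]
st=bot.read_state(); T=np.array(st["tool_pos"]); M=rot(st["tcp_rot"])
def geo(p):
    th,ps=p[2],p[3]; a=np.array([np.sin(th)*np.cos(ps),np.sin(ps),-np.cos(th)*np.cos(ps)]); return np.array([p[0],p[1],.15]),a
def res(p):
    c,a=geo(p); d=L-c; return np.linalg.norm(d-np.outer(d@a,a),axis=1)-.021
cands=[least_squares(res,[0,0,t,0],loss="soft_l1",f_scale=.002) for t in (.6,-.6)]
r=min(cands,key=lambda r:r.cost); c,a=geo(r.x); print("p",r.x.round(4),"med|res|",np.median(abs(r.fun)),"costs",[k.cost for k in cands])
d=L-c; s=d@a; ok=abs(res(r.x))<.004; print("along axis pct",np.percentile(s[ok],[0,.5,1,2,50,98,99,99.5,100]).round(4))
gs=(A["g"]-c)@a; print("cap s",np.percentile(gs,[1,5,50,95,99]).round(4))
aw=M@a; print("axis world",aw.round(3),"tilt deg",np.degrees(np.arccos(aw[2])).round(1),"az",np.degrees(np.arctan2(aw[1],aw[0])).round(1))
for sb in (np.percentile(s[ok],.5), np.percentile(gs,2)-.078, np.percentile(s[ok],99.5)-.099): print("base est",sb.round(4),(T+M@(c+a*sb)).round(4))
np.savez("ax",c=c,a=a)
E
python3 fit.py
```

```text
p [ 0.0014 -0.0011 -0.6963  0.0083] med|res| 0.001407014868324813 costs [np.float64(0.03143816485031442), np.float64(0.005248697711691812)]
along axis pct [-0.0697 -0.0681 -0.0669 -0.066  -0.0225  0.0058  0.0076  0.0248  0.0288]
cap s [0.0079 0.0089 0.0197 0.0285 0.0452]
axis world [-0.631  0.124  0.766] tilt deg 40.0 az 168.8
base est -0.0681 [0.4634 0.199  0.1815]
base est -0.0699 [0.4646 0.1988 0.1801]
base est -0.0742 [0.4673 0.1983 0.1768]
```

Request:
arm_command --targets '[{"x":0,"y":-1,"z":1,"roll":1,"fingers":0.2},{"x":0,"y":-3.5,"z":2,"roll":3,"fingers":0.2},{"x":0,"y":-6.5,"z":3,"roll":5,"fingers":0.2},{"x":0,"y":-9.5,"z":3,"roll":7,"fingers":0.2},{"x":0,"y":-12.5,"z":3,"roll":9,"fingers":0.2}]'

```text
time: 7.95
tool_pos: [0.4182, 0.0806, 0.4107]
tcp_rot: [-0.0, 1.0, -0.026, -0.001]
force: [0.6, -0.2, -1.5]
width: 0.472
grasp_force: 60.7
```

Request:
arm_command --targets '[{"x":1,"y":-3,"z":0,"roll":2,"fingers":0.2},{"x":2,"y":-6,"z":0,"roll":4,"fingers":0.2},{"x":3,"y":-9,"z":0,"roll":6,"fingers":0.2},{"x":4,"y":-11.5,"z":0,"roll":8,"fingers":0.2},{"x":4.5,"y":-12.5,"z":0,"roll":8.6,"fingers":0.2}]'

```text
time: 8.57
tool_pos: [0.4638, -0.0445, 0.4106]
tcp_rot: [-0.0, 0.999, 0.048, -0.001]
force: [0.5, -0.6, -1.7]
width: 0.475
grasp_force: 60.8
```

Request:
arm_command --targets '[{"x":0.3,"y":0,"z":-0.6,"roll":0,"fingers":0.2},{"x":0.6,"y":0,"z":-1.3,"roll":0,"fingers":0.2},{"x":0.9,"y":0,"z":-2.1,"roll":0,"fingers":0.2},{"x":0.9,"y":0,"z":-2.8,"roll":0,"fingers":0.2},{"x":0.9,"y":0,"z":-2.8,"roll":0,"fingers":0.2}]'

```text
time: 9.2
tool_pos: [0.4725, -0.0433, 0.383]
tcp_rot: [-0.0, 0.999, 0.049, -0.0]
force: [-0.3, -0.6, -0.8]
width: 0.471
grasp_force: 60.8
```

```bash
python3 jar.py; python3 fit.py
python3 - <<'E'
from h import *
c=bot.capture("side"); cv2.imwrite("pics/k.png",cv2.resize(c["image"][150:300,260:410],(600,600),interpolation=cv2.INTER_CUBIC)[...,::-1])
E
```

```text
side 17 634 [-0.02374314  0.01082124  0.13878615]
wrist 6617 12640 [1.76884081e-03 5.79110797e-05 1.26197175e-01]
top 17 298 [-0.01280841 -0.02886423  0.1062118 ]
p [-3.700e-03 -3.000e-04 -6.929e-01  7.800e-03] med|res| 0.0014126762311630538 costs [np.float64(0.02900546737185429), np.float64(0.004853262576372919)]
along axis pct [-0.0759 -0.0742 -0.0734 -0.0722 -0.0293 -0.0008 -0.0003  0.0011  0.021 ]
cap s [0.0015 0.0026 0.0143 0.0347 0.04  ]
axis world [-0.635 -0.07   0.769] tilt deg 39.7 az -173.7
base est -0.0742 [ 0.5161 -0.0383  0.1768]
base est -0.0762 [ 0.5173 -0.0382  0.1753]
base est -0.0979 [ 0.5312 -0.0367  0.1586]
```

View pics/k.png

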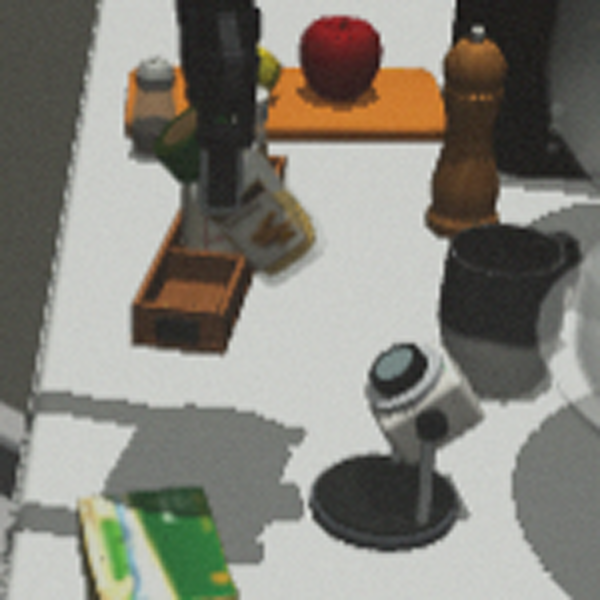

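The jar hangs in front of the lens, tilted the right way: its base is near crop (295,262), the cap near (180,145), and the lens at (400,368). I'll cross-check with side rays and see whether it creeps.

Request:
arm_command --targets '[{"x":0,"y":0,"z":0,"roll":0,"fingers":0.2},{"x":0,"y":0,"z":0,"roll":0,"fingers":0.2},{"x":0,"y":0,"z":0,"roll":0,"fingers":0.2},{"x":0,"y":0,"z":0,"roll":0,"fingers":0.2},{"x":0,"y":0,"z":0,"roll":0,"fingers":0.2}]'

```text
time: 10.02
tool_pos: [0.4726, -0.0435, 0.3836]
tcp_rot: [-0.0, 0.999, 0.049, -0.0]
force: [0.4, -0.2, -0.9]
width: 0.47
grasp_force: 60.8
```

```bash
python3 jar.py; python3 fit.py
python3 - <<'E'
from h import *
c=bot.capture("side")
az=np.radians(186.3); n=np.array([-np.sin(az),np.cos(az),0]); p0=np.array([.517,-.038,.176])
def hit(u,v):
    q=cv2.undistortPoints(np.array([[[u/4+260-.4,v/4+150-.4]]],float),c["K"],c["distortion"]).ravel()
    d=rot(c["orientation"])@[q[0],-q[1],-1]; o=c["eye"]; return o+d*((p0-o)@n)/(d@n)
for k in ((295,262),(268,280),(322,240),(180,145),(400,368)): print(k,hit(*k).round(4))
for a,b in (((268,280),(322,240)),): 
    e=hit(*b)-hit(*a); print("base edge slope deg",np.degrees(np.arctan2(e[2],np.hypot(e[0],e[1]))), np.linalg.norm(e))
v=np.array([-.570,-.063,.819]); print("view", np.array([.5755,-.030,.1])+.1*v)
E
```

```text
side 12 636 [-0.02807548  0.00490632  0.14076707]
wrist 6641 12623 [0.00174145 0.00017214 0.12637639]
top 14 299 [-0.01586733 -0.02541679  0.11696369]
p [-4.200e-03 -5.000e-04 -6.925e-01  6.900e-03] med|res| 0.0014187834485175632 costs [np.float64(0.028975247188594847), np.float64(0.004928702416521741)]
along axis pct [-0.0761 -0.0748 -0.0741 -0.0727 -0.03   -0.0016 -0.001   0.0003  0.0191]
cap s [0.0008 0.0021 0.0138 0.035  0.0394]
axis world [-0.635 -0.069  0.77 ] tilt deg 39.7 az -173.8
base est -0.0748 [ 0.5159 -0.0382  0.1762]
base est -0.0768 [ 0.5171 -0.0381  0.1746]
base est -0.0987 [ 0.531  -0.0366  0.1577]
(295, 262) [ 0.5146 -0.0383  0.1689]
(268, 280) [ 0.5001 -0.0399  0.1587]
(322, 240) [ 0.5289 -0.0367  0.1816]
(180, 145) [ 0.4521 -0.0452  0.2405]
(400, 368) [ 0.577  -0.0314  0.098 ]
base edge slope deg 38.373424037401115 0.036918265236307465
view [ 0.5185 -0.0363  0.1819]
```

Request:
arm_command --targets '[{"x":0.1,"y":0,"z":0.3,"roll":0,"fingers":0.2},{"x":0.2,"y":0.1,"z":0.7,"roll":0,"fingers":0.2},{"x":0.2,"y":0.1,"z":0.9,"roll":0,"fingers":0.2},{"x":0.2,"y":0.1,"z":0.9,"roll":0,"fingers":0.2},{"x":0.2,"y":0.1,"z":0.9,"roll":0,"fingers":0.2}]' --newtons 90

```text
time: 10.85
tool_pos: [0.4746, -0.0425, 0.3926]
tcp_rot: [-0.0, 0.999, 0.049, -0.0]
force: [0.5, 0.1, -1.2]
width: 0.463
grasp_force: 90.4
```

```bash
python3 jar.py; python3 fit.py
```

```text
side 13 646 [-0.02693969  0.00899621  0.14024809]
wrist 6591 12574 [ 0.00174188 -0.00059695  0.12684943]
top 14 304 [-0.01581821 -0.02527977  0.12033119]
p [-4.300e-03 -3.000e-04 -6.929e-01  1.440e-02] med|res| 0.0013912824509643533 costs [np.float64(0.02881186104653934), np.float64(0.004817870368169711)]
along axis pct [-0.0762 -0.0752 -0.0743 -0.0731 -0.0303 -0.0018 -0.0012  0.0001  0.0203]
cap s [0.0006 0.0018 0.0135 0.0338 0.0391]
axis world [-0.634 -0.077  0.769] tilt deg 39.7 az -173.1
base est -0.0752 [ 0.518  -0.0369  0.1847]
base est -0.077 [ 0.5191 -0.0368  0.1833]
base est -0.0989 [ 0.533  -0.0351  0.1665]
```

Request:
arm_command --targets '[{"x":0,"y":0,"z":0,"roll":0,"fingers":0.2},{"x":0,"y":0,"z":0,"roll":0,"fingers":0.2},{"x":0,"y":0,"z":0,"roll":0,"fingers":0.2},{"x":0,"y":0,"z":0,"roll":0,"fingers":0.2},{"x":0,"y":0,"z":0,"roll":0,"fingers":0.2}]'

```text
time: 11.62
tool_pos: [0.4746, -0.0425, 0.3927]
tcp_rot: [-0.0, 0.999, 0.049, 0.0]
force: [0.0, -0.1, -0.2]
width: 0.469
grasp_force: 90.4
```

```bash
python3 jar.py; python3 fit.py
```

```text
side 11 637 [-0.02610207  0.00905515  0.1396405 ]
wrist 6591 12581 [ 1.78656100e-03 -5.49228676e-05  1.26706416e-01]
top 14 309 [-0.01474487 -0.02725819  0.10936051]
p [-0.0043 -0.     -0.693   0.0167] med|res| 0.001377776186527846 costs [np.float64(0.028817562496440036), np.float64(0.004895278147813839)]
along axis pct [-0.0763 -0.075  -0.0744 -0.0731 -0.0303 -0.0018 -0.0011  0.0001  0.0193]
cap s [0.0006 0.0018 0.0135 0.0345 0.0392]
axis world [-0.634 -0.079  0.769] tilt deg 39.7 az -172.9
base est -0.075 [ 0.5179 -0.037   0.185 ]
base est -0.077 [ 0.5191 -0.0368  0.1834]
base est -0.0989 [ 0.533  -0.0351  0.1666]
```

```bash
python3 -c "
from plant import bot
print(bot.hand_in())"
```

```text
the job is handed in; nothing more can be done
None
```

The job is handed in with the green-capped jar held steady in front of the label camera: my last measurement put its base about 2 mm from the view spot and its axis about 5° off the line of sight, inside the limits, but `bot.hand_in()` gave no verdict.

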